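Fit drive modules to a microscope accessory bracket and proof-pull it

TASK

Clear the microscope's accessory bracket: lift every grey blanking cover off its headed stud and put it in the steel tray. Then hang every white drive module that is on the bench on a stud of its own, keyhole over the head and slid down until it is locked fully home. When all are hung, proof-pull the bracket: draw the sprung gauge at its end out to the brass mark, hold it there for a good second without pulling it past the mark, then let it go back and leave everything in place, the other things on the bench undisturbed.

Things in the scene. Friction and masses are not known exactly. Their poses are not given: they have to be found in the camera images.
- module1_mid (a point): White drive module: box 60 (own x) x 50 (own y) x 90 mm high, 0.2 to 0.45 kg, keyhole in its steel back (-x) face, black dial on its front (+x). Two or three are present; an absent one reads None. Grasp across y, by its plain sides (50 mm apart), with the fingertips not much deeper than its middle. Point: its centre, 45 mm above its underside; own z is up.
- module2_mid (a point): Another white drive module just like module1, or absent (None). Point: its centre.
- module3_mid (a point): Another white drive module just like module1, or absent (None). Point: its centre.
- module1_seat (a point): Seat point of module1: top end of its keyhole slot, where the stud's shank rests when locked, half-way through the 5 mm back plate; at own (-27.5, 0, +23) mm from the centre. The keyhole: an eight-sided hole 26 mm across, its centre 22 mm below the seat point, opens upwards into a slot 12 mm wide. Behind the plate a 12 mm deep cavity takes the stud's head.
- module2_seat (a point): Seat point of module2, as for module1. To hang a module: turn its x along the stud's x, hold its seat point 22 mm higher than it will end (level with the stud point plus 22 mm) and some 30 mm further out along the stud, push it back until the plate is between head and board, then lower it 22 mm and let go.
- module3_seat (a point): Seat point of module3, as for module1. Locked, it lies within about 3 mm of the stud point (some 3 mm of play fore and aft, 2 mm sideways) and the module leans outwards a few degrees; hanging a little askew does not matter.
- cover1_mid (a point): Grey ribbed blanking cover, 40 (own x) x 50 (own y) x 80 mm high, 0.12 kg, hung at the start on stud1 with a keyhole like a module's. One or two of the three are present; an absent one reads None. Point: its centre, 40 mm above its underside. Grasp likewise. To take it off: lift it 22 mm, then draw it 30 mm or more out along the stud.
- cover2_mid (a point): Another grey blanking cover like cover1, hung at the start on stud2, or absent (None). Point: its centre.
- cover3_mid (a point): Another grey blanking cover like cover1, hung at the start on stud3, or absent (None). Point: its centre.
- stud1 (a point): Headed steel stud of the bracket. Point: middle of its free shank, 4 mm before the board's face, 120 mm above the bench. Axes of the bracket: x horizontally out of the board along the stud (away from the robot), y along the board, z up. Shank 8 mm in diameter, 8 mm long; head 20 mm in diameter, 5 mm thick, its outer face 9 mm beyond the point.
- stud2 (a point): Middle stud, as stud1. The studs stand 95 mm apart in a row, 1 to 3 towards the bracket's +y. The board is 12 mm thick, 280 mm wide, its top edge 140 mm above the bench; its 12 mm thick foot reaches 35 mm out in front of the board's face.
- stud3 (a point): Third stud, as stud1, nearest the gauge.
- tray: Open steel tray, 130 (own x) x 240 (own y) mm, 28 mm high, walls and floor 4 mm thick; origin at the centre of its underside, fixed. It holds the covers that are taken off, standing or lying.
- gauge_slide (a joint): How far the sprung gauge at the +y end of the bracket is drawn out, m: 0 at rest, end stop at 0.062, moves along the bracket's +y. The spring pulls back with 3 N at rest plus 0.15 N per mm, and it returns by itself when released.
- gauge_post (a point): Upright steel pull post of the gauge, 16 mm in diameter, from 62 to 137 mm above the bench; grasp it from above across the bracket's y. Point: on its axis, 116 mm above the bench; own y is the direction of the pull. At rest it stands 95 mm beyond stud3 along y and 14 mm behind the stud points along x, on a housing 50 mm high, 50 x 135 mm.
- gauge_pointer (a point): Thin steel pointer on the gauge's slide, moving with the post (18 mm towards the bracket's +x from the post's axis).
- gauge_mark_line (a point): Brass mark fixed for this start beside the slide's track, 15 to 50 mm beyond the resting pointer along y; it cannot be moved by touch. The gauge is at the mark when the pointer is level with it along y.
- medium_bottle: Bystander, to be left alone: small medium bottle, 44 mm wide, 75 mm high; origin at the centre of its underside.
- dish: Bystander, to be left alone: clear dish, 80 mm wide, 16 mm high; origin at the centre of its underside.
- objective_tin: Bystander, to be left alone: aluminium objective tin, 36 mm wide, 32 mm high; origin at the centre of its underside.
- driver: Bystander, to be left alone: screwdriver lying flat; origin at the centre of its underside.
- mug: Bystander, to be left alone: white mug, 80 mm high; origin at the centre of its underside.
- slide_box: Bystander, to be left alone: blue slide box 85 x 110 x 30 mm; origin at the centre of its underside.
- tip_rack: Bystander, to be left alone: white tip rack 80 x 110 x 50 mm; origin at the centre of its underside.

How it is judged (in metres and radians):
On the way, in this order (a step that is already met when the one before it is completed fails the run):
1. every cover is in the tray and every module hangs locked on a stud ((distance between module1_seat and stud1 below 0.007 m or distance between module1_seat and stud2 below 0.007 m or distance between module1_seat and stud3 below 0.007 m) and angle between each of module1_mid, module2_mid, module3_mid's own z axis and vertical below 0.5 rad and (distance between module2_seat and stud1 below 0.007 m or distance between module2_seat and stud2 below 0.007 m or distance between module2_seat and stud3 below 0.007 m) and (distance between module3_seat and stud1 below 0.007 m or distance between module3_seat and stud2 below 0.007 m or distance between module3_seat and stud3 below 0.007 m) and x of cover1_mid in the frame of tray between -0.062 and 0.062 m and y of cover1_mid in the frame of tray between -0.117 and 0.117 m and z of cover1_mid in the frame of tray between 0 and 0.06 m and x of cover2_mid in the frame of tray between -0.062 and 0.062 m and y of cover2_mid in the frame of tray between -0.117 and 0.117 m and z of cover2_mid in the frame of tray between 0 and 0.06 m and x of cover3_mid in the frame of tray between -0.062 and 0.062 m and y of cover3_mid in the frame of tray between -0.117 and 0.117 m and z of cover3_mid in the frame of tray between 0 and 0.06 m), for 0.3 s.
2. the gauge is drawn out to the brass mark and held there (horizontal distance between gauge_pointer and gauge_mark_line below 0.004 m), for 0.7 s.
At the end, for the whole second after the job is handed in: Every module present hangs with its seat point within 7 mm of a stud point and its up axis within 0.5 rad of vertical, every cover present lies at rest in the tray; the gauge, after being held with its pointer within 4 mm of the brass mark for 0.7 s, is back within 4 mm of its rest (all of step 1 and value of joint gauge_slide below 0.004 m and linear speed of each of cover1, cover2, cover3 below 0.03 m/s); the robot touches nothing.
It fails at once if the gauge is pulled more than 8 mm past the mark (y of gauge_pointer in the frame of gauge_mark_line above 0.008 m).
It fails at once if a bystander is disturbed (moved more than 40 mm) (distance of any of medium_bottle, dish, objective_tin, driver, mug, slide_box, tip_rack from where it was at the start of the episode above 0.04 m).
Of module1, module2, module3 only 2 to 3 are there at a start; the rules pass over those that are not, and their reading is None.
Of cover1, cover2, cover3 only 1 to 2 are there at a start; the rules pass over those that are not, and their reading is None.
At some moment in a run one of module1, module2, module3 may be knocked a few centimetres aside while the robot is not near it.
It also fails if it takes over 210 s, if anything falls off the work surface, if the arm or the gripper's body presses on something with over 40 N, if the wrist force passes 120 N, or if a joint passes its speed limit or range.

ROBOT

A 6-joint arm with a two-finger parallel gripper is mounted at the origin on the work surface. World frame = base frame: x ahead of the robot, y to its left, z up, the work surface at z = 0. Lengths are in m, angles in degrees, forces in N, time in s.
With the tool pointing down it reaches from about 0.4 to 0.825 m from the base axis. Payload 7 kg.
Tool frame: the origin (TCP) lies midway between the tips of the shut fingers; the grasp point (between the pads) lies 19 mm behind it; z points along the fingers, y is the line along which they close (so a half turn about z gives the same grasp; the last joint's range is limited). The gripper opens to 88 mm and grips with 3 to 60 N. Pads are 19 mm wide; open, the fingers measure 130 mm over their backs; the gripper's body (78 mm by 193 mm) begins 47 mm behind the grasp point.
Start: joints at [-54.597, 20.546, 0.682, 0, -70.136, -16.507], TCP at [0.219, -0.639, 0.193] pointing down, gripper open.
Joint ranges: [-176.03, 176.03], [-82.01, 121.73], [-58.28, 71.71], [-173.87, 95.51], [-174.79, -0.11], [-173.66, 173.66]. Speed limits (degrees/s): [136.94, 136.94, 172.46, 180, 180, 180].

INTERFACE

Orientations are given as a 3x3 rotation matrix whose columns are the frame's x, y, z axes.
In Python, from rig import robot gives the robot as it stands. Calls block until the motion is done:
- robot.goto(position, orientation): joint-space move of the TCP to a pose.
- robot.servo_line(position, ori=None, speed=0.15): straight line of the TCP; ori=None keeps the orientation; speed is the mean speed in m/s.
- robot.movej(angles): joint-space move.
- robot.move_gripper(opening): opening from 0.0 (shut) to 1.0 (fully open); the grip force is fixed at half the most; returns when the fingers have stopped.
- robot.dwell(seconds).
- robot.ik(position, orientation): joint angles nearest the present ones, or None.
- robot.grab_frame(name): name is "side" or "top" or "wrist"; returns (picture, depth): 420x560x3 uint8, red, green, blue; 420x560 float32, m along the optical axis (not along the pixel's ray), 0 where there is no reading.
- robot.camera_info(name): a dict with "vfov" (degrees; the focal length in pixels is half the picture's height over the tangent of half this angle, whatever the lens; pixels are square), "cx", "cy" (the principal point, pixels), "view" (4x4, takes a point from world to camera coordinates); the wrist camera has in their place "T_tool_cam" (4x4, takes a point from camera to tool coordinates, whose origin is the TCP and whose axes are the flange's). Camera axes: x right, y down, z forward; pixel columns grow to the right and rows downward; lengths in m; the calibration is good to about 2 mm. A picture is of the moment at which its call begins: read the wrist's pose just before it. camera_info takes no time and is no camera call.
A pose or a line that the arm cannot do raises robot.Unreachable and nothing moves.
- robot.job_done(): hands the job in; it is judged then, once.
Readings, each from a call of its own:
- robot.read_t(): time.
- robot.read_qpos(): joint angles.
- robot.read_qvel(): joint speeds.
- robot.read_effort(): joint torques, N m.
- robot.read_position(): TCP position.
- robot.read_tcp_rot(): TCP orientation.
- robot.read_force(): force on the tool from outside, world axes, zero at the start.
- robot.read_ft_torque(): the same for the moment, N m.
- robot.read_grip_width(): opening from 0.0 (shut) to 1.0 (fully open).
- robot.read_finger_force(): force on a finger pad.
Only numpy, scipy, OpenCV 4.12 (cv2) and the standard library are available. Lean on these libraries where they do the work, as an engineer would, in place of code of your own. Each camera call takes 0.05 s, during which the arm holds its last target. There are 200 camera calls.

## Working session

There is one attempt and no reset: what is moved stays moved. The work goes in short steps, each a Python script; the robot and the scene stay as the last script left them, time stands still between calls to the robot, and variables do not carry over. Pictures are saved under pics/ and viewed, at most 14 in all, crops included, and the job is handed in when it is done.

```bash
ls; mkdir -p pics; cat > h.py <<'E'
import numpy as np, cv2
from rig import robot
def cloud(name):
    R=robot.read_tcp_rot(); p=robot.read_position()
    img,d=robot.grab_frame(name); ci=robot.camera_info(name)
    img=np.asarray(img); d=np.asarray(d)
    H,W=d.shape; f=H/2/np.tan(np.radians(ci['vfov'])/2)
    v,u=np.mgrid[:H,:W]
    P=np.stack([(u-ci['cx'])/f*d,(v-ci['cy'])/f*d,d],-1)
    if name=='wrist':
        T=np.eye(4);T[:3,:3]=np.array(R);T[:3,3]=p; M=T@np.array(ci['T_tool_cam'])
    else: M=np.linalg.inv(np.array(ci['view']))
    Wd=P@M[:3,:3].T+M[:3,3]; Wd[d<=0]=np.nan
    return img,d,Wd
def save(n,img,s=1.0):
    cv2.imwrite('pics/'+n,cv2.resize(cv2.cvtColor(img,cv2.COLOR_RGB2BGR),None,fx=s,fy=s))
E
python3 - <<'E'
from h import *
for n in('top','side'):
    i,d,W=cloud(n); save(n+'0.png',i,1.4); np.savez('/tmp/'+n,i=i,W=W)
    print(robot.camera_info(n))
print(robot.camera_info('wrist'),robot.read_tcp_rot(),robot.read_t())
E
```

```text
pics
{'vfov': 45.93068983992855, 'cx': 276.69145664849066, 'cy': 205.228335434328, 'view': array([[ 0.01650527, -0.99965204, -0.02057619, -0.00427543],
       [-0.9926381 , -0.01391295, -0.1203164 ,  0.57486275],
       [ 0.11998826,  0.02241056, -0.99252233,  1.46676184],
       [ 0.        ,  0.        ,  0.        ,  1.        ]])}
{'vfov': 55.219482272463395, 'cx': 282.7304936575683, 'cy': 207.04432637721604, 'view': array([[ 7.37783472e-01, -6.75037430e-01,  1.25634064e-04,
        -4.24065553e-01],
       [-3.90095401e-01, -4.26507403e-01, -8.16037385e-01,
         2.96810093e-01],
       [ 5.50909363e-01,  6.02009886e-01, -5.77999110e-01,
         6.71874429e-01],
       [ 0.00000000e+00,  0.00000000e+00,  0.00000000e+00,
         1.00000000e+00]])}
{'vfov': 60.85602706054655, 'cx': 282.54308393114434, 'cy': 205.77596317460458, 'T_tool_cam': array([[-7.60284512e-04, -9.68277757e-01, -2.49875185e-01,
         6.73852075e-02],
       [ 9.99999187e-01, -9.92072291e-04,  8.01670798e-04,
         3.60353881e-04],
       [-1.02413425e-03, -2.49874372e-01,  9.68277723e-01,
        -1.91021584e-01],
       [ 0.00000000e+00,  0.00000000e+00,  0.00000000e+00,
         1.00000000e+00]])} [[-9.46151978e-01 -3.23722212e-01 -6.03744252e-04]
 [-3.23722745e-01  9.46151048e-01  1.33377609e-03]
 [ 1.39460310e-04  1.45740063e-03 -9.99998928e-01]] 0.1
```

View pics/top0.png

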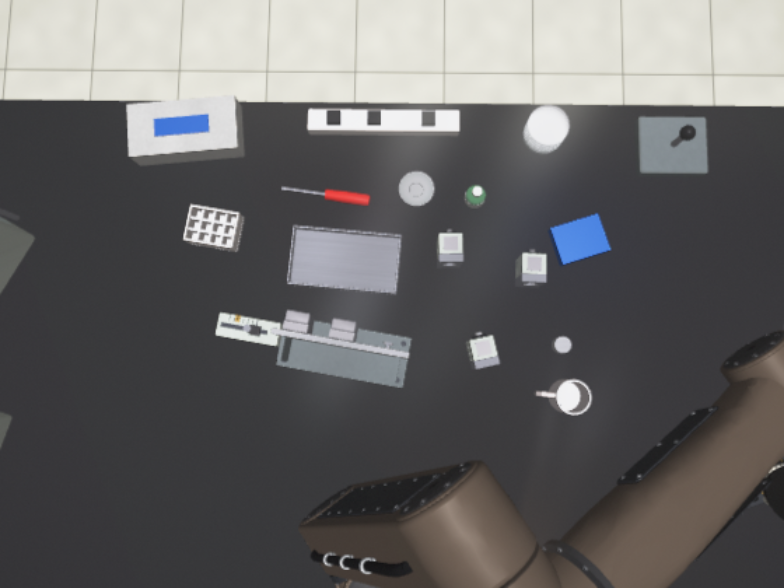

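View pics/side0.png

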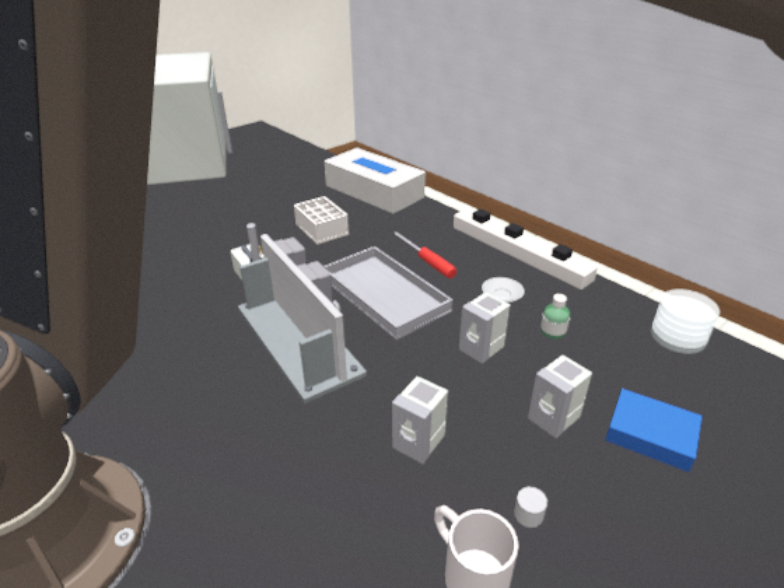

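The top view shows a bracket with covers on stud3 (296,320) and stud2 (343,328), and stud1 free (388,345). There are three modules at (451,245), (533,267) and (483,350), dials towards +x, with the tray at (345,260) and the gauge at (250,328).

```bash
python3 - <<'E'
from h import *
D=np.load('/tmp/top.npz');i,W=D['i'],D['W']
def box(m,px):
    r=cv2.minAreaRect(W[m][:,:2].astype(np.float32)*1000); return np.round(r[0],1),np.round(r[1],1),round(r[2],1),m.sum()
v,u=np.mgrid[:420,:560]
def reg(c,h,z0,z1):
    return (abs(u-c[0]/1.4)<h)&(abs(v-c[1]/1.4)<h)&(W[...,2]>z0)&(W[...,2]<z1)
for c in((451,245),(533,267),(483,350)):
    m=reg(c,20,.08,.1);print('mod',box(m,0),np.median(W[m],0))
    m=reg(c,25,.02,.2);print(box(m,0))
for c in((296,320),(343,328)):
    m=reg(c,16,.085,.132);print('cov',box(m,0),np.percentile(W[m][:,2],[5,50,95]))
m=(u>270/1.4)&(u<412/1.4)&(v>325/1.4)&(v<360/1.4)&(W[...,2]>.133)&(W[...,2]<.15);print('board',box(m,0),np.median(W[m],0))
m=reg((345,260),48,.015,.04);print('tray',box(m,0))
m=reg((250,328),30,.04,.06);print('housing',box(m,0))
m=reg((255,330),12,.12,.15);print('post',box(m,0), np.mean(W[m],0))
hsv=cv2.cvtColor(i,cv2.COLOR_RGB2HSV)
m=reg((240,322),20,.03,.08)&(hsv[...,0]>8)&(hsv[...,0]<30)&(hsv[...,1]>100);print('brass',np.mean(W[m],0),m.sum())
save('crop.png',i[200:300,140:310],4)
D=np.load('/tmp/side.npz');i,W=D['i'],D['W']
m=(u>240/1.4)&(u<350/1.4)&(v>220/1.4)&(v<380/1.4)&(W[...,2]>.134)&(W[...,2]<.142)&(W[...,0]<.55)
print('board side',box(m,0))
E
```

```text
mod (array([ 654.2, -126.3]), array([59.5, 49.9]), 1.9, np.int64(356)) [ 0.65309153 -0.12543979  0.08993903]
(array([ 659. , -126.2]), array([70.1, 50. ]), 1.5, np.int64(444))
mod (array([ 614.5, -299.6]), array([50.2, 60.8]), 88.2, np.int64(367)) [ 0.61366388 -0.29892407  0.08952874]
(array([ 639.6, -333.8]), array([ 75.3, 161. ]), 37.7, np.int64(691))
mod (array([ 437.6, -196.7]), array([60.1, 51.1]), 14.3, np.int64(373)) [ 0.43804203 -0.19596256  0.08979064]
(array([ 443.5, -195.4]), array([72. , 51.5]), 13.2, np.int64(449))
cov (array([483.5, 185.8]), array([64.4, 91.2]), 0.1, np.int64(219)) [0.09570836 0.12833941 0.13165185]
cov (array([469.6,  88.6]), array([87.1, 54. ]), 80.5, np.int64(209)) [0.10076482 0.12889734 0.1317548 ]
board (array([465.3,  95.2]), array([280.4,  43.3]), 80.8, np.int64(468)) [0.45214057 0.10254932 0.13931952]
tray (array([636.9,  93.1]), array([259.4, 316.9]), 86.2, np.int64(671))
housing (array([474.9, 288. ]), array([167.3,  69.1]), 71.1, np.int64(659))
post (array([475.1, 261.3]), array([58.3, 14.7]), 87.4, np.int64(35)) [0.4753278  0.2750177  0.13480015]
brass [0.50226739 0.32293251 0.0572246 ] 11
board side (array([450.4, 122.1]), array([336.1,  14.9]), 81.3, np.int64(431))
```

View pics/crop.png

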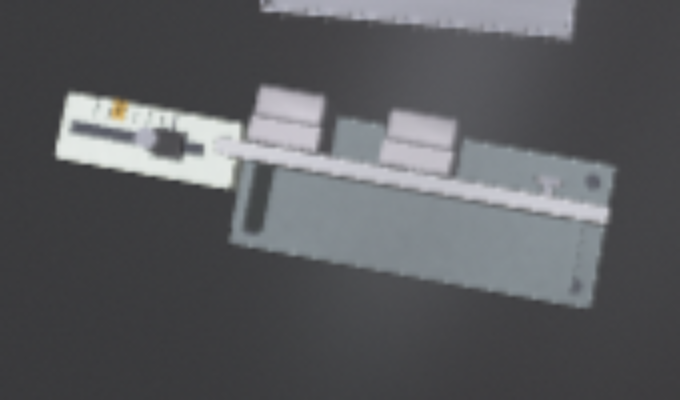

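The crop shows the board, yawed about -9°. Stud1's head is at about (548,183), the post at (165,142) and the brass mark at (120,108). Next I take a close wrist view for precision.

```bash
cat >> h.py <<'E'
def Rd(yaw,flip=False):
    y=np.radians(yaw); s=-1 if not flip else 1
    x=np.array([np.cos(y),np.sin(y),0])*s; z=np.array([0,0,-1.]); return np.stack([x,np.cross(z,x),z],1)
def box(P): 
    r=cv2.minAreaRect(P[:,:2].astype(np.float32)*1000); return np.round(r[0],1),np.round(r[1],1),round(r[2],1),len(P)
E
python3 - <<'E'
from h import *
for f in(0,1):
    print(robot.ik([.55,.1,.3],Rd(-9.2,f)),robot.ik([.5,.09,.1],Rd(-9.2,f)))
robot.goto([.42,.10,.33],Rd(-9.2)); i,d,W=cloud('wrist'); save('w1.png',i); np.savez('/tmp/w1',i=i,W=W)
print(robot.read_t())
try:
    robot.goto([.56,.03,.30],Rd(-9.2,1)); i,d,W=cloud('wrist'); save('w2.png',i); np.savez('/tmp/w2',i=i,W=W)
except Exception as e: print(e)
print(robot.read_t())
E
```

```text
[  30.37084074    6.61095016   -3.89840664    0.          -79.49064319
 -129.57084074] [  32.38491106    9.6616012   -27.49711549    0.          -52.84128331
 -131.58491106]
[ 30.37084074   6.61095016  -3.89840664   0.         -79.49064319
  50.42915926] [ 32.38491106   9.6616012  -27.49711549   0.         -52.84128331
  48.41508894]
2.8917
5.825
```

```bash
python3 - <<'E'
import cv2,numpy as np
cv2.imwrite('pics/w12.png',cv2.resize(np.hstack([cv2.imread('pics/w1.png'),cv2.imread('pics/w2.png')]),(800,300)))
E
```

```text
(no output)
```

View pics/w12.png

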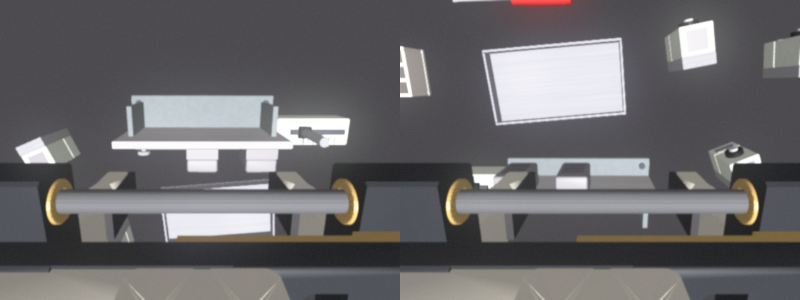

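The left wrist view shows the board's top edge (row ~145), stud1's head at (143,152), the two covers and the post (323,143). The right view shows the tray clearly. I'll measure from the depth.

```bash
python3 - <<'E'
from h import *
W=np.load('/tmp/w1.npz')['W']; v,u=np.mgrid[:420,:560]; z=W[...,2]; ok=v<235
yaw=np.radians(-9.2); bx=np.array([np.cos(yaw),np.sin(yaw)]); by=np.array([-bx[1],bx[0]])
m=ok&(z>.135)&(z<.145)&(u>140)&(u<420)
P=W[m];print('board',box(P),np.median(P[:,2]))
# robust line: strip
c=np.array([.455,.1]); q=(P[:,:2]-c)@np.stack([bx,by],1)
print('q pct x',np.percentile(q[:,0],[1,10,50,90,99]),'y',np.percentile(q[:,1],[0.5,99.5]))
print('fit',np.polyfit(q[:,1],q[:,0],1))
A=(W[...,:2]-c)@np.stack([bx,by],1)
for n,y0,y1,z0,z1 in(('stud1',-.12,-.07,.105,.134),('c2',-.04,.04,.118,.134),('c3',.06,.13,.118,.134)):
    m=ok&(A[...,1]>y0)&(A[...,1]<y1)&(z>z0)&(z<z1)&(A[...,0]>.009)&(A[...,0]<.08)
    p=A[m]; print(n,m.sum(),np.percentile(p,[2,50,98],axis=0).round(4).tolist() if m.sum() else '', np.percentile(z[m],[2,50,98]) if m.sum() else '')
m=ok&(A[...,1]>.16)&(A[...,1]<.24)&(z>.125)&(z<.145)
print('post',m.sum(),np.percentile(A[m],[2,50,98],axis=0).round(4).tolist(),np.median(z[m]))
m=ok&(A[...,1]>.14)&(A[...,1]<.32)&(z>.045)&(z<.055)
print('hous',box(W[m]))
W=np.load('/tmp/w2.npz')['W'];z=W[...,2];ok=v<215
m=ok&(z>.02)&(z<.034)&(u<330)&(u>90)&(v<180);print('tray',box(W[m]))
m=ok&(z>.002)&(z<.007)&(u<330)&(u>110);print('trayfloor',m.sum(),box(W[m]))
E
```

```text
board (array([447. ,  96.2]), array([279.2,  11.9]), 80.6, 2729) 0.13874878306780009
q pct x [-0.01304903 -0.0123223  -0.00775907 -0.00297704 -0.00180574] y [-0.14285083  0.1326733 ]
fit [ 0.00186578 -0.0076204 ]
stud1 45 [[0.0092, -0.1087], [0.0105, -0.0965], [0.012, -0.0904]] [0.11760126 0.1265792  0.1293507 ]
c2 862 [[0.0094, -0.0292], [0.021, -0.0051], [0.0325, 0.0188]] [0.12761557 0.13022792 0.13175175]
c3 896 [[0.0095, 0.0647], [0.0211, 0.0882], [0.0327, 0.1133]] [0.12310177 0.1301293  0.13204041]
post 209 [[-0.0181, 0.1766], [-0.0113, 0.1824], [-0.0035, 0.1912]] 0.1352964733023007
hous (array([476.9, 303.7]), array([129. ,  49.4]), 80.6, 2371)
tray (array([671.8,  97.9]), array([240.2, 203.2]), 85.5, 2529)
trayfloor 14922 (array([640.2, 110.3]), array([266. , 267.4]), 77.5, 14922)
```

```bash
cat >> h.py <<'E'
YAW=-9.4
_y=np.radians(YAW); bx=np.array([np.cos(_y),np.sin(_y),0]); by=np.array([-bx[1],bx[0],0]); ez=np.array([0,0,1.])
S2=np.array([.4568,.0941,.120]); studs={1:S2-.095*by,2:S2,3:S2+.095*by}
E
python3 - <<'E'
from h import *
D=np.load('/tmp/top.npz');W=D['W'];v,u=np.mgrid[:420,:560]
m=(u>283/1.4)&(u<405/1.4)&(v>222/1.4)&(v<298/1.4)&(W[...,2]>.02)&(W[...,2]<.035)
c,s,a,n=box(W[m]);print('tray',c,s,a,n)
ty=(a if a>45 else a+90)-90; tc=np.array([*c/1000,0]); print(ty)
tyv=np.array([-np.sin(np.radians(ty)),np.cos(np.radians(ty)),0])
R=Rd(YAW); Rt=Rd(ty)
for k,off in((2,-.055),(3,.055)):
    g=studs[k]+.018*bx; g[2]=.085
    robot.goto(g+[0,0,.12],R); robot.move_gripper(.74)
    robot.servo_line(g,speed=.12); print('F',robot.read_force())
    robot.move_gripper(0); print('w',robot.read_grip_width(),robot.read_finger_force())
    robot.servo_line(g+.022*ez,speed=.05); print('F',robot.read_force())
    robot.servo_line(g+.022*ez+.05*bx,speed=.06); print('F',robot.read_force())
    robot.servo_line(g+.06*ez+.06*bx,speed=.1)
    i,d,Wc=cloud('side'); save(f'cov{k}.png',i)
    t=tc+off*tyv
    robot.servo_line([*t[:2],.15],Rt,.2); robot.servo_line([*t[:2],.041],speed=.1)
    print('w',robot.read_grip_width(),robot.read_force())
    robot.move_gripper(.74); robot.servo_line([*t[:2],.17],speed=.2); print(robot.read_t())
i,d,W=cloud('side');save('s1.png',i,1.0)
E
```

```text
tray [637.1 102.1] [240.3 131.4] 85.7 359
-4.299999999999997
F [-0.73541626  0.14323814  0.46080459]
w 0.5663885858897973 29.99857395887375
F [ 0.48249481 -0.03686701 -0.77746235]
F [-1.03663605 -0.33409602 -0.82571667]
w 0.568208867703942 [-0.27052911 -0.40667028  0.01906563]
16.2333
F [-1.01785586 -0.09505636  0.328519  ]
w 0.5645934618833326 29.99850422143936
F [ 1.01660074 -0.05965128 -0.98535751]
F [ 0.45380241  0.36586572 -0.71103923]
w 0.5687651396291691 [-0.43338995  0.10985116 -1.40842032]
24.1833
```

View pics/s1.png

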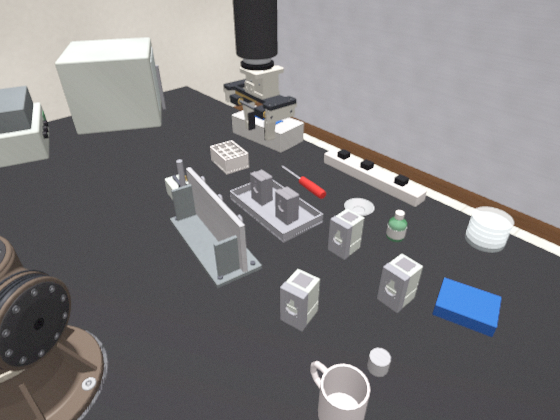

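Both covers stand in the tray. Next I check the stud heads from the wrist and re-find the modules.

```bash
cat >> h.py <<'E'
def modules():
    i,d,W=cloud('top'); m=((W[...,2]>.0855)&(W[...,2]<.0945)).astype(np.uint8)
    n,l,st,_=cv2.connectedComponentsWithStats(m); out=[]
    for k in range(1,n):
        if st[k,4]<200: continue
        c,s,a,N=box(W[l==k])
        if not(55<max(s)<66 and 46<min(s)<55): continue
        x=a if s[0]>s[1] else a-90
        x=(x+90)%180-90
        out.append((c[0]/1000,c[1]/1000,round(x,1),s))
    return out
E
python3 - <<'E'
from h import *
robot.servo_line([.60,.12,.33],Rd(YAW),.25)
robot.servo_line([.44,.10,.30],Rd(YAW),.25)
i,d,W=cloud('wrist');save('w3.png',i)
A=(W-S2)@np.stack([bx,by,ez],1);v,u=np.mgrid[:420,:560]
for k in(-1,0,1):
    m=(v<250)&(abs(A[...,1]-.095*k)<.02)&(A[...,2]>-.012)&(A[...,2]<.0125)&(A[...,0]>.001)&(A[...,0]<.02)
    print(k,m.sum(),np.percentile(A[m],[3,50,97],axis=0).round(4).tolist() if m.sum() else '')
m=(v<250)&(A[...,2]>.015)&(A[...,2]<.025)&(abs(A[...,1])<.16); print(box(W[m]),np.percentile(A[m],[2,98],axis=0).round(4).tolist())
print(modules(),robot.read_t())
E
```

```text
-1 157 [[0.0017, -0.1026, -0.0055], [0.0053, -0.0929, 0.0046], [0.0093, -0.085, 0.0095]]
0 152 [[0.0019, -0.0092, -0.0053], [0.0053, -0.0, 0.0049], [0.0091, 0.0095, 0.0095]]
1 155 [[0.0018, 0.0856, -0.0051], [0.0052, 0.0933, 0.0051], [0.0092, 0.1033, 0.0098]]
(array([447.2,  96. ]), array([278.8,  12.1]), 80.6, 3314) [[-0.0154, -0.1332, 0.0167], [-0.0041, 0.1336, 0.0204]]
[(np.float64(0.6542), np.float64(-0.1266), 1.6, array([59.4, 50.1])), (np.float64(0.6145), np.float64(-0.29919999999999997), -0.5, array([49.9, 60.3])), (np.float64(0.4375), np.float64(-0.1965), 13.4, array([59.8, 50.6]))] 25.9667
```

View pics/w3.png

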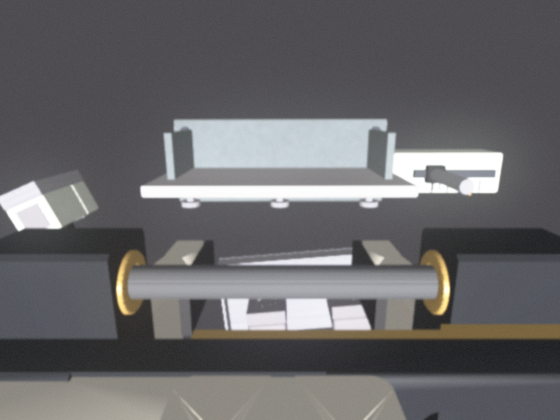

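The stud heads at (190,203), (280,203) and (369,203) match the model to within 1 mm. Hanging the first module.

```bash
cat >> h.py <<'E'
def hang(mod,k,zg=.047):
    x,y,yaw,_=mod; R=Rd(yaw); q=robot.ik([x,y,.2],R); print('ik',np.round(q,0))
    robot.goto([x,y,.20],R); robot.move_gripper(.8)
    robot.servo_line([x,y,zg],speed=.12); print('F',robot.read_force())
    robot.move_gripper(0); print('w',robot.read_grip_width())
    robot.servo_line([x,y,.25],speed=.15); print('lift',robot.read_force(),robot.read_grip_width())
    Rb=Rd(YAW); t=studs[k]+.0275*bx; t[2]=.120-.023+(zg-.045)   # TCP when locked
    robot.servo_line(t+.045*bx+(.25-t[2])*ez,Rb,.2)
    robot.servo_line(t+.045*bx+.022*ez,speed=.12)
    robot.dwell(.2); f0=np.array(robot.read_force())
    for s in(.03,.02,.012,.006,.003,0): 
        robot.servo_line(t+s*bx+.022*ez,speed=.05); f=np.array(robot.read_force())-f0
        if np.linalg.norm(f)>12: print('in stop',s,f); break
    print('in',f)
    for dz in(.016,.010,.005,.002,0):
        robot.servo_line(t+s*bx+dz*ez,speed=.05); f=np.array(robot.read_force())-f0
        print('down',dz,f.round(1))
        if f[2]>20: break
    return t,s
def leave():
    robot.move_gripper(.72); p=np.array(robot.read_position()); robot.servo_line(p+.12*ez,speed=.12)
E
python3 - <<'E'
from h import *
ms=modules(); m=min(ms,key=lambda a:a[0]); print(m)
hang(m,1); i,d,W=cloud('side'); save('h1.png',i[130:340,120:400],2); print(robot.read_t(),robot.read_grip_width())
E
```

```text
(np.float64(0.43760000000000004), np.float64(-0.19669999999999999), 13.5, array([59.8, 50.6]))
ik [ -1.   2. -22.   0. -66. -76.]
F [0.67119731 0.61717762 1.01074031]
w 0.5655536648315458
lift [ 0.21886721 -0.0782979  -3.21846941] 0.5666090750047609
in [ 4.89917317 -3.47215157 -2.18599571]
down 0.016 [ 6.1 -2.  -0.3]
down 0.01 [ 6.7 -1.6 -0.7]
down 0.005 [ 7.9 -2.2 -0.6]
down 0.002 [ 8.  -1.2 -0.4]
down 0 [ 7.5 -1.4  1.5]
36.7833 0.5654805234640035
```

View pics/h1.png

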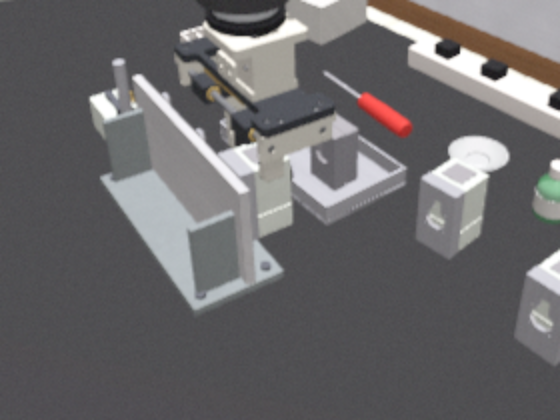

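The module at (265,190) sits against the board, with clean forces going down. I'll release it, check its height and hang the second.

```bash
cat >> h.py <<'E'
def check():
    robot.servo_line(np.array([.44,.10,.33]),Rd(YAW),.25)
    i,d,W=cloud('wrist'); A=(W-S2)@np.stack([bx,by,ez],1);v,u=np.mgrid[:420,:560]
    for k in(-1,0,1):
        m=(v<235)&(abs(A[...,1]-.095*k)<.035)&(A[...,2]>.01)&(A[...,2]<.06)&(A[...,0]>.003)&(A[...,0]<.06)
        if m.sum()>300: print('hung',k+2,m.sum(),np.percentile(A[m],[3,50,97],axis=0).round(4).tolist())
    return i
E
python3 - <<'E'
from h import *
leave(); check(); ms=modules(); print(ms)
m=[a for a in ms if abs(a[1]+.127)<.08 and a[0]>.55 ]; m=m[0] ; print(m)
hang(m,2); leave(); save('w4.png',check()); print(robot.read_t()); print(modules())
E
```

```text
hung 1 1700 [[0.0041, -0.1167, 0.0178], [0.0234, -0.0926, 0.0204], [0.0435, -0.0691, 0.022]]
[(np.float64(0.6541), np.float64(-0.1267), 1.6, array([58.9, 50.1])), (np.float64(0.6143), np.float64(-0.2989), -0.4, array([50.3, 60.5]))]
(np.float64(0.6541), np.float64(-0.1267), 1.6, array([58.9, 50.1]))
ik [  6.  19.   0.   0. -71. -94.]
F [ 0.66024669 -0.53488758  0.40075492]
w 0.5694520567367362
lift [-2.05484913e-03 -5.58787471e-01 -2.44417214e+00] 0.5628091540950065
in [ 3.36213903 -0.10216543 -0.21296192]
down 0.016 [ 4.2  1.2 -3. ]
down 0.01 [ 5.9  0.5 -2.8]
down 0.005 [ 6.9 -0.8 -1.4]
down 0.002 [ 6.2 -1.1 -1.2]
down 0 [ 6.2 -1.3  0.3]
hung 1 1713 [[0.0045, -0.117, 0.018], [0.0239, -0.0929, 0.0205], [0.0444, -0.0691, 0.0221]]
hung 2 1661 [[0.0045, -0.0227, 0.019], [0.0239, 0.0008, 0.0209], [0.0442, 0.024, 0.0225]]
52.7167
[(np.float64(0.6144), np.float64(-0.29919999999999997), -0.9, array([49.7, 60.4]))]
```

```bash
python3 - <<'E'
from h import *
m=modules()[0]; print(m)
hang(m,3); leave(); i=check(); print(robot.read_t(),modules())
# gauge view
robot.servo_line(studs[3]+.095*by+.02*by-.02*bx+[0,0,.13],Rd(YAW),.2)
i,d,W=cloud('wrist'); np.savez('/tmp/g',i=i,W=W); save('g.png',i,1.4)
E
```

```text
(np.float64(0.6142000000000001), np.float64(-0.2993), -0.5, array([49.6, 60. ]))
ik [-10.  21.   2.   0. -71. -81.]
F [-1.0148989   0.6920041   0.36732428]
w 0.5649696545570851
lift [-0.4549194  -0.50852283 -2.80725774] 0.5622495558893306
in [ 5.09104015 -2.94118911 -0.15198443]
down 0.016 [ 5.5 -1.4  0.8]
down 0.01 [ 7.3 -1.3 -0.3]
down 0.005 [ 7.2 -0.9  0.2]
down 0.002 [ 7.4 -2.4  0.5]
down 0 [ 7.3 -0.6  1.4]
hung 1 1708 [[0.0043, -0.117, 0.0177], [0.0236, -0.0926, 0.0204], [0.0439, -0.0691, 0.022]]
hung 2 1666 [[0.0042, -0.0227, 0.0191], [0.0234, 0.0007, 0.0209], [0.0438, 0.024, 0.0224]]
hung 3 1713 [[0.0042, 0.0711, 0.018], [0.0236, 0.0947, 0.0207], [0.0439, 0.119, 0.0223]]
67.9083 []
```

View pics/g.png

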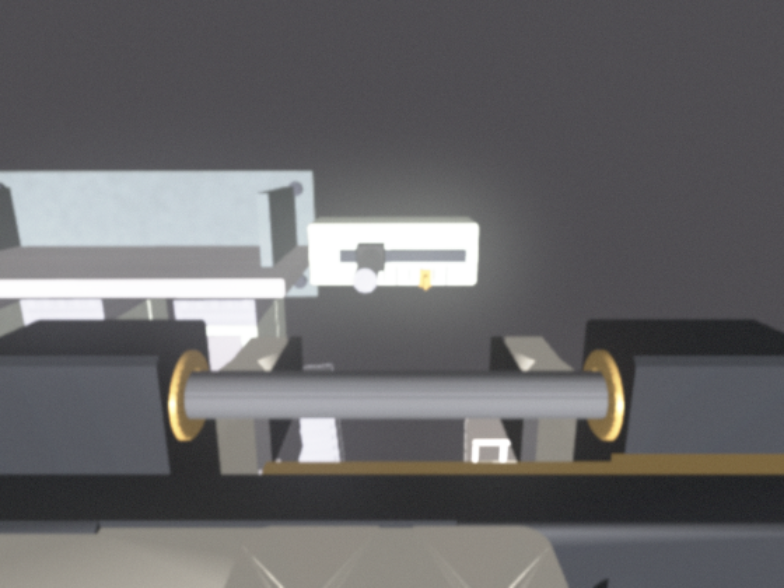

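All three modules are locked. The post top is at (365,280) and the brass mark at (425,279). I'll get the pull distance from both views.

```bash
python3 - <<'E'
from h import *
B=np.stack([bx,by,ez],1); v,u=np.mgrid[:420,:560]
for n in('g','top'):
    D=np.load(f'/tmp/{n}.npz');i,W=D['i'],D['W']; A=(W-S2)@B; h=cv2.cvtColor(i,cv2.COLOR_RGB2HSV)
    near=(A[...,1]>.15)&(A[...,1]<.34)&(abs(A[...,0])<.06)&(v<260)
    m=near&(h[...,0]>10)&(h[...,0]<28)&(h[...,1]>110)&(A[...,2]>-.08)&(A[...,2]<-.04)
    print(n,'brass',m.sum(),A[m].mean(0).round(4),np.percentile(A[m],[0,100],axis=0).round(4).tolist())
    m=near&(A[...,2]>.012)&(A[...,2]<.022)&(A[...,1]>.17)
    print('posttop',m.sum(),np.percentile(A[m],[3,50,97],axis=0).round(4).tolist())
    m=near&(A[...,2]>-.10)&(A[...,2]<-.06)&(A[...,1]>.15)&(abs(A[...,0])<.05);print('housing y',np.percentile(A[m],[1,99],axis=0).round(4).tolist())
E
```

```text
<stdin>:7: RuntimeWarning: Mean of empty slice.
  ret = um.true_divide(
Traceback (most recent call last):
IndexError: index -1 is out of bounds for axis 0 with size 0
```

```bash
python3 - <<'E'
from h import *
B=np.stack([bx,by,ez],1); v,u=np.mgrid[:420,:560]
for n in('g','top'):
    D=np.load(f'/tmp/{n}.npz');i,W=D['i'],D['W']; A=(W-S2)@B; h=cv2.cvtColor(i,cv2.COLOR_RGB2HSV)
    if n=='g': print(h[199,298:310].tolist(),A[199,303])
    near=(A[...,1]>.15)&(A[...,1]<.34)&(abs(A[...,0])<.06)
    for nm,m in(('brass',near&(h[...,0]>8)&(h[...,0]<32)&(h[...,1]>90)&(A[...,2]>-.1)&(A[...,2]<-.03)),('post',near&(A[...,2]>.008)&(A[...,2]<.025)&(A[...,1]>.17))):
        print(n,nm,m.sum(),np.percentile(A[m],[2,50,98],axis=0).round(4).tolist() if m.any() else '')
E
```

```text
[[30, 1, 255], [28, 15, 254], [27, 64, 254], [25, 85, 253], [24, 90, 250], [25, 84, 252], [26, 81, 253], [26, 79, 254], [27, 68, 254], [27, 33, 254], [27, 10, 254], [30, 3, 252]] [ 0.00329579  0.23231233 -0.05913741]
g brass 12 [[0.0008, 0.2315, -0.0666], [0.0033, 0.2323, -0.0634], [0.011, 0.2344, -0.0582]]
g post 264 [[-0.0214, 0.1831, 0.0099], [-0.0146, 0.1901, 0.0153], [-0.007, 0.1971, 0.0169]]
top brass 12 [[0.0017, 0.2292, -0.0727], [0.0069, 0.2334, -0.0636], [0.0125, 0.2368, -0.0542]]
top post 25 [[-0.0185, 0.184, 0.0091], [-0.0121, 0.1904, 0.0159], [-0.0053, 0.1968, 0.0206]]
```

```bash
python3 - <<'E'
from h import *
R=Rd(YAW); p=S2-.014*bx+.190*by; p[2]=.105
robot.servo_line(p+.1*ez,R,.15); robot.move_gripper(.45)
robot.servo_line(p,speed=.1); robot.move_gripper(0); print('w',robot.read_grip_width(),robot.read_force())
i,d,W=cloud('side')
robot.servo_line(p+.030*by,speed=.04); print(robot.read_force()@by if hasattr(robot.read_force(),'dot') else robot.read_force())
robot.servo_line(p+.040*by,speed=.03); robot.dwell(.3); print('F',robot.read_force(),(np.array(robot.read_position())-p)@np.stack([bx,by,ez],1),robot.read_grip_width(),robot.read_t())
for n in('side','wrist'):
    i,d,W=cloud(n); save(f'pull_{n}.png',i); np.savez('/tmp/p_'+n,i=i,W=W)
a=cv2.imread('pics/pull_side.png'); b=cv2.imread('pics/pull_wrist.png')
cv2.imwrite('pics/pull.png',np.vstack([cv2.resize(a[140:220,140:260],(800,533))])) 
E
```

```text
w 0.0037550909832646555 [0.32132561 0.09622834 0.0096341 ]
0.32734193706747
F [-0.08583142  0.71265616 -0.16360793] [5.03148886e-07 3.99214204e-02 5.91263230e-06] 0.005132794018259938 74.1083
```

View pics/pull_wrist.png

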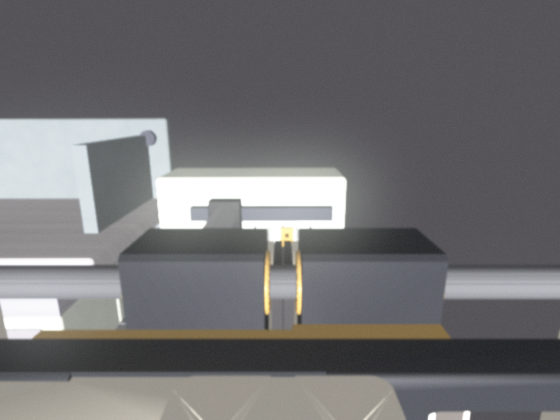

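View pics/pull.png

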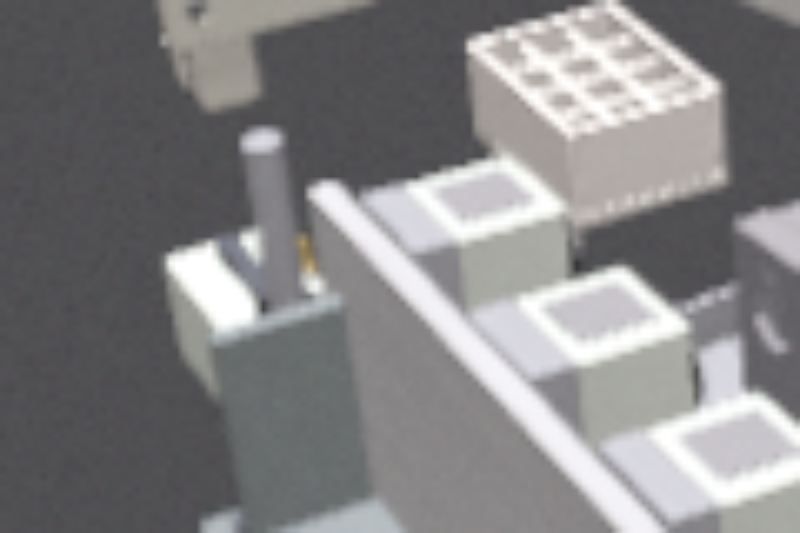

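The gripper closed on nothing. The post is still upright at rest, at (265,210) in the crop, and the fingers appear beside it. I'll check where the TCP and post project.

```bash
python3 - <<'E'
from h import *
ci=robot.camera_info('side');f=210/np.tan(np.radians(ci['vfov'])/2);V=np.array(ci['view'])
def pr(P):
    c=V@[*P,1];return np.round([c[0]/c[2]*f+ci['cx'],c[1]/c[2]*f+ci['cy']],1)
t=np.array(robot.read_position());print('tcp',t,pr(t),'crop',(pr(t)-[140,140])*6.67)
for z in(.137,.062):
    q=S2-.014*bx+.19*by;q[2]=z;print('post',q,pr(q),(pr(q)-[140,140])*6.67)
D=np.load('/tmp/p_side.npz');W=D['W']
B=np.stack([bx,by,ez],1)
for c in((262,140),(265,200),(268,270),(215,100),(230,70)):
    u,v=round(140+c[0]/6.67),round(140+c[1]/6.67);print(c,W[v,u].round(4),((W[v,u]-S2)@B).round(4))
E
```

```text
tcp [0.48057408 0.32326263 0.10504184] [174.8 164.2] crop [232.116 161.414]
post [0.47401992 0.28383527 0.137     ] [178.5 159.6] [256.795 130.732]
post [0.47401992 0.28383527 0.062     ] [182.8 184.6] [285.476 297.482]
(262, 140) [0.4729 0.2803 0.1349] [-0.0145  0.1863  0.0149]
(265, 200) [0.4703 0.2778 0.1106] [-0.0167  0.1835 -0.0094]
(268, 270) [0.4672 0.2813 0.0802] [-0.0203  0.1864 -0.0398]
(215, 100) [0.4692 0.3061 0.1433] [-0.0224  0.2112  0.0233]
(230, 70) [0.4771 0.3062 0.1548] [-0.0146  0.2126  0.0348]
```

```bash
python3 - <<'E'
from h import *
D=np.load('/tmp/p_side.npz'); save('ps2.png',D['i'][40:220,120:300],3.3)
W=D['W']; A=(W-S2)@np.stack([bx,by,ez],1)
for v in range(120,172,4): print(v,[ (int(u),A[v,u].round(3).tolist()) for u in (166,172,176)])
print(robot.read_t(),robot.read_grip_width())
E
```

```text
120 [(166, [-0.031, 0.179, 0.132]), (172, [-0.016, 0.181, 0.128]), (176, [-0.007, 0.18, 0.126])]
124 [(166, [-0.034, 0.174, 0.125]), (172, [-0.022, 0.167, 0.125]), (176, [-0.015, 0.16, 0.125])]
128 [(166, [-0.042, 0.153, 0.124]), (172, [-0.03, 0.146, 0.124]), (176, [-0.022, 0.142, 0.124])]
132 [(166, [-0.048, 0.136, 0.123]), (172, [-0.035, 0.133, 0.121]), (176, [-0.026, 0.133, 0.119])]
136 [(166, [-0.05, 0.136, 0.113]), (172, [-0.036, 0.135, 0.11]), (176, [-0.028, 0.133, 0.109])]
140 [(166, [-0.051, 0.139, 0.102]), (172, [-0.036, 0.14, 0.098]), (176, [-0.027, 0.14, 0.095])]
144 [(166, [-0.052, 0.138, 0.093]), (172, [-0.037, 0.143, 0.087]), (176, [-0.028, 0.142, 0.085])]
148 [(166, [-0.028, 0.235, 0.035]), (172, [-0.019, 0.213, 0.042]), (176, [-0.01, 0.208, 0.041])]
152 [(166, [0.046, 0.518, -0.121]), (172, [-0.02, 0.213, 0.031]), (176, [-0.011, 0.212, 0.028])]
156 [(166, [0.037, 0.491, -0.122]), (172, [-0.022, 0.215, 0.019]), (176, [0.066, 0.477, -0.124])]
160 [(166, [0.027, 0.466, -0.122]), (172, [0.044, 0.457, -0.123]), (176, [0.055, 0.447, -0.122])]
164 [(166, [0.019, 0.442, -0.123]), (172, [0.035, 0.431, -0.123]), (176, [-0.022, 0.191, 0.006])]
168 [(166, [0.01, 0.418, -0.124]), (172, [0.025, 0.404, -0.122]), (176, [0.036, 0.398, -0.123])]
74.2083 0.0046354432517829395
```

View pics/ps2.png

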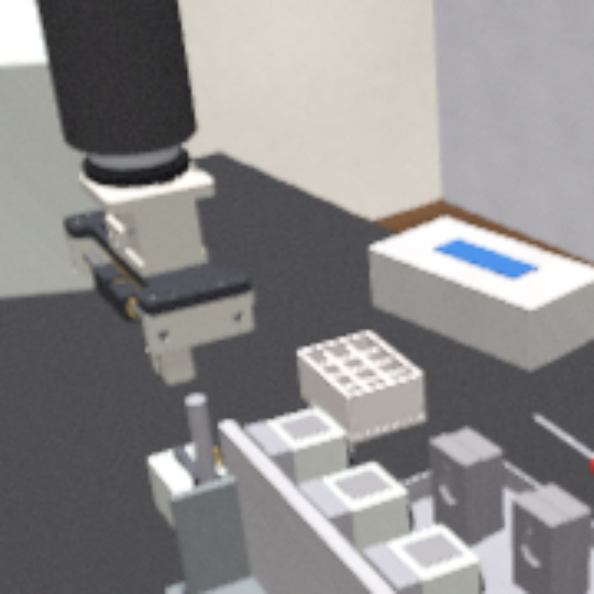

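The side view shows the shut fingertips at (180,380) in the crop, which is z≈0.137, just above the post top. That is about 30 mm above the nominal TCP, so the hand closed over the post. I'll regrasp lower, watching force and clearance.

```bash
python3 - <<'E'
from h import *
R=Rd(YAW); p=S2-.014*bx+.190*by; p[2]=.105
robot.servo_line(np.array(robot.read_position())+.08*ez,speed=.15)
robot.servo_line(p+.08*ez,R,.15); robot.move_gripper(.45)
for z in(.105,.095,.085): robot.servo_line([*p[:2],z],speed=.08); print(z,np.round(robot.read_force(),1))
i,d,W=cloud('side'); save('d1.png',i)
robot.move_gripper(0); print('w',robot.read_grip_width(),robot.read_force())
i,d,W=cloud('side'); save('d2.png',i)
a,b=[cv2.imread(f'pics/d{k}.png')[60:210,130:260] for k in(1,2)]
cv2.imwrite('pics/d.png',cv2.resize(np.hstack([a,b]),None,fx=3,fy=3))
E
```

```text
0.105 [0.3 0.2 1.1]
0.095 [-0.9  0.   1.2]
0.085 [ 0.2  0.4 -0.3]
w 0.17359680746183587 [-1.25548326 -2.25948912  2.11065916]
```

View pics/d.png

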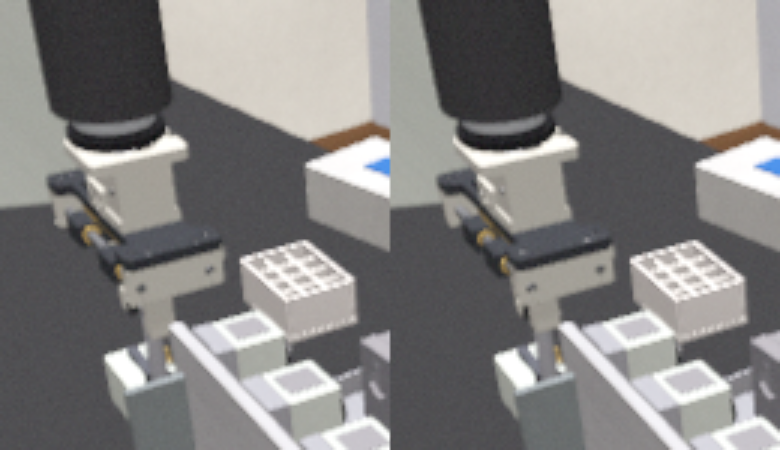

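The post is gripped (width 15.3 mm). Pulling 42.5 mm and holding.

```bash
python3 - <<'E'
from h import *
B=np.stack([bx,by,ez],1); p=np.array(robot.read_position())
for s in(.02,.035,.0425):
    robot.servo_line(p+s*by,speed=.03); print(s,((np.array(robot.read_position())-p)@B).round(4),(np.array(robot.read_force())@B).round(1),robot.read_grip_width())
robot.dwell(.8)
i,d,W=cloud('wrist'); save('pw.png',i[150:270,180:400],3.6); i,d,W=cloud('side'); save('psd.png',i[120:220,130:250],6)
print(((np.array(robot.read_position())-p)@B).round(4),(np.array(robot.read_force())@B).round(1),robot.read_t())
E
```

```text
0.02 [-0.0001  0.0195 -0.    ] [ 1.  -6.1  5.2] 0.17283872840785183
0.035 [-0.0001  0.0338 -0.    ] [ 0.7 -7.8  5.8] 0.17170711429047178
0.0425 [-0.0002  0.0409 -0.0001] [ 0.2 -9.1  7.2] 0.17115992840903899
[-0.0002  0.0408 -0.    ] [ 0.7 -8.9  6.6] 81.25
```

View pics/pw.png

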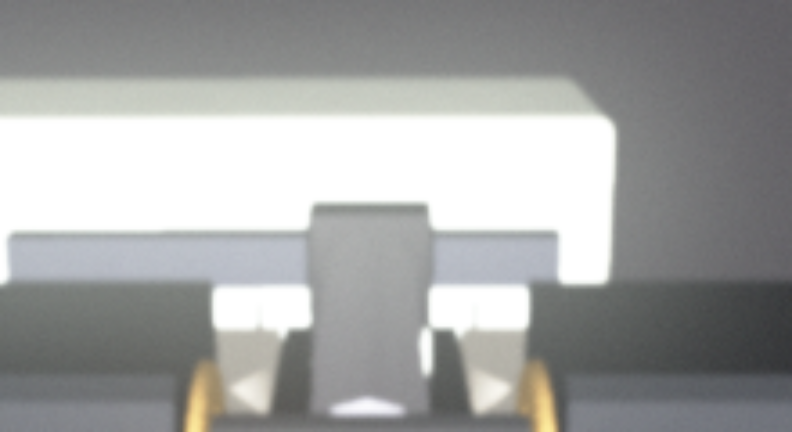

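The post has actually moved 40.8 mm because of servo lag, and the spring force agrees. The brass is hidden behind the post. I'll trim to the measured 42.5 mm, hold, return and release.

```bash
python3 - <<'E'
from h import *
B=np.stack([bx,by,ez],1); p=S2-.014*bx+.190*by; p[2]=.085
s=lambda:(((np.array(robot.read_position())-p)@B).round(4),(np.array(robot.read_force())@B).round(1))
robot.servo_line(p+.0443*by,speed=.02); print(s()); robot.dwell(1.6); print(s())
robot.servo_line(p+.0*by,speed=.05); print(s())
robot.move_gripper(.45); robot.servo_line(p+.15*ez,speed=.12)
check()
robot.servo_line(studs[3]+.115*by-.02*bx+[0,0,.13],Rd(YAW),.2)
i,d,W=cloud('wrist'); A=(W-S2)@B; v,u=np.mgrid[:420,:560]
m=(v<260)&(A[...,1]>.17)&(A[...,1]<.3)&(abs(A[...,0])<.06)&(A[...,2]>.008)&(A[...,2]<.025)
print('post',np.percentile(A[m],[3,50,97],axis=0).round(4).tolist())
h=cv2.cvtColor(i,cv2.COLOR_RGB2HSV); m=(v<260)&(h[...,0]>20)&(h[...,0]<30)&(h[...,1]>60)&(A[...,1]>.2)&(A[...,1]<.28)&(A[...,2]<-.03)
print('brass',m.sum(),np.percentile(A[m],[3,50,97],axis=0).round(4).tolist())
robot.servo_line(np.array(robot.read_position())+.08*ez,speed=.2)
robot.servo_line([.45,-.1,.33],Rd(YAW),.25)
i,d,W=cloud('side'); save('final.png',i,1.2); print(robot.read_t())
E
```

```text
(array([-0.0001,  0.0427,  0.0001]), array([ 1.2, -8.9,  7. ]))
(array([-0.0002,  0.0426,  0.0001]), array([ 1.4, -8.8,  6.8]))
(array([0.0001, 0.0004, 0.0001]), array([-0.5, -3.6,  4.9]))
hung 1 1586 [[0.0042, -0.1169, 0.0179], [0.0218, -0.0908, 0.0205], [0.0437, -0.0691, 0.022]]
hung 2 1663 [[0.0044, -0.023, 0.0192], [0.0238, 0.0009, 0.0209], [0.0439, 0.024, 0.0225]]
hung 3 1615 [[0.004, 0.0711, 0.0177], [0.0227, 0.0933, 0.0207], [0.0437, 0.1188, 0.0223]]
post [[-0.0212, 0.1838, 0.0108], [-0.0146, 0.1901, 0.0154], [-0.0073, 0.197, 0.0167]]
brass 33 [[0.0006, 0.2315, -0.1221], [0.0079, 0.2327, -0.0645], [0.0262, 0.2401, -0.0575]]
90.9167
```

View pics/final.png

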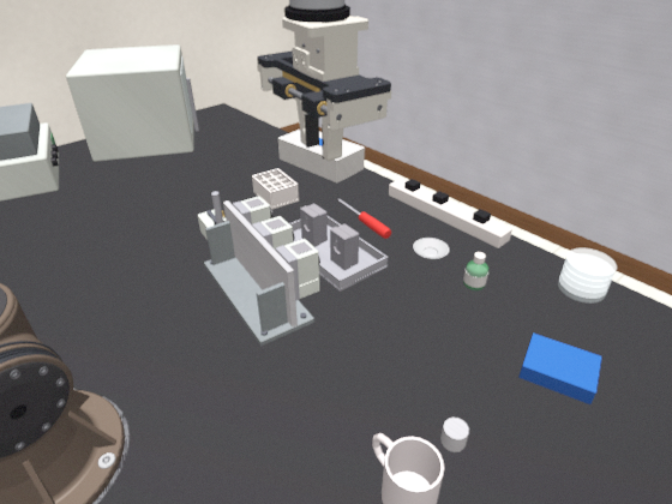

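Three modules are hung, both covers are in the tray, the gauge is back at rest and the bystanders are untouched. Handing in.

```bash
python3 -c "
from rig import robot
print(robot.job_done())"
```

```text
the job is handed in; nothing more can be done
None
```

Job handed in at about 91 s with no verdict returned: both covers are in the tray, all three modules are locked on their studs, and the gauge was held for 1.6 s at 42.6 mm, matching the brass mark's measured distance, then let back to rest.

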